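Tip the oiled pins off the shelf into the drying rack

ROBOT

A 7-joint arm with a two-finger parallel gripper is mounted at the origin on the work surface. World frame = base frame: x ahead of the robot, y to its left, z up, the work surface at z = 0. Lengths are in mm, angles in rad, forces in N, time in s.
With the tool pointing down it reaches from about 400 to 875 mm from the base axis. Payload 4.4 kg.
Tool frame: the origin (TCP) lies midway between the tips of the shut fingers; the grasp point (between the pads) lies 19 mm behind it; z points along the fingers, y is the direction in which the jaws open and shut (so a half turn about z gives the same grasp; the last joint's range is limited). The gripper opens to 85 mm and grips with 20 to 120 N. Pads are 22 mm wide; open, the fingers measure 114 mm over their backs; the gripper's body (76 mm by 85 mm) begins 54 mm behind the grasp point. The pads swing forward as they close: fully open they stand 13 mm farther back than shut.
Start: joints at [-1.345, 0.628, 0.038, 1.517, -0.027, 0.996, -0.02], TCP at [186.965, 622.545, 231.313] pointing down, gripper open.
Joint ranges: [-3.06, 3.06], [-0.37, 2.12], [-1.25, 1.32], [0.18, 2.47], [-1.1, 4.24], [0.23, 1.98], [-2.94, 2.94]. Speed limits (rad/s): [2.57, 2.57, 3.14, 3.14, 3.14, 3.14, 3.14].

INTERFACE

Orientations are given as [roll, pitch, yaw] about the fixed x, y, z axes, in that order (R = Rz(yaw) Ry(pitch) Rx(roll)).
In Python, from cell import ctrl, vision gives the robot as it stands.
- The arm moves only by the tool play_rows, never from a script. Its arguments are lists of equal length, an entry for each row: "slide": the shift along the tool's x, y, z in mm, a list of three; "turn": the turn about the tool's z in rad; "fingers": the opening, from 0 (shut) to 1 (fully open). A call has 1 to 5 rows; each row is the pose to reach, as a shift and turn from the pose measured when the call began, along the tool's axes at that moment; what a row does not reach only later rows make up. A row lasts 1/8 s, in which the tool goes at most 62.5 mm and 10.7 degrees, less where a joint would pass 70% of its speed; a pose out of reach is approached as far as the arm can. A call with a gripper value outside its range is refused whole. The fingers move at their own pace and stop on an object; the grip force is fixed at half the most. Time passes only in rows, so rows that repeat a pose let the fingers close. It gives the time, the measured TCP pose, the force and the opening at its end, in the units of the state.
- ctrl.read_state(): the state, without advancing time (a new reading comes with each control period).
- vision.get_image(name): name is "side" or "top" or "wrist"; returns (picture, depth): 400x640x3 uint8, blue, green, red; 400x640 float32, mm along the optical axis (not along the pixel's ray), 0 where there is no reading.
- vision.camera_params(name): a dict with "fx", "fy", "cx", "cy" (pixels), "position" and "rotation" of the camera in the world. Camera axes: x right, y up, looking along -z (the intrinsics and any distortion apply to the point x, -y, -z); pixel columns grow to the right and rows downward; lengths in mm; the calibration is good to about 2 mm. A picture is of the moment at which its call begins: read the wrist's pose just before it. camera_params takes no time and is no camera call; for the wrist camera it gives the pose at the moment of the call.
- ctrl.finish_job(): hands the job in, once; it reports no verdict.
The state is a dict: "clock": time; "qpos": joint angles; "qd": joint speeds; "tau": joint torques, N m; "eef_pos": TCP position; "tool_rot": TCP orientation; "force": force on the tool from outside, world axes, zero at the start; "torque": the same for the moment, N m; "width": finger opening in mm.
Only numpy, scipy, OpenCV 4.12 (cv2) and the standard library are available. Lean on these libraries where they do the work, as an engineer would, in place of code of your own. Each camera call takes 0.05 s, during which the arm holds its last target.

TASK

Two freshly oiled turned pins lie on the loading shelf of the drying rack. Without picking them up, push each one over the shelf's edge so that it drops thick end down into the socket at the end of its lane, then gently press it down until its cork plug bottoms out and it stands upright, fully home. Leave the finished pin in the middle socket and everything else on the bench as it is.

Things in the scene. Friction and masses are not known exactly. Their poses are not given: they have to be found in the camera images.
- rack: fixed plywood drying rack, 358 x 180 mm. Origin at table height under the middle of the shelf's edge; x is the way the pins are pushed, z up. x -250 to 0 mm: loading shelf, top 165 mm above the table, with 36 mm wide lanes along x at y = -55 (a), 0 (middle), +55 mm (b), parted by strips 8 mm high (in lanes a and b two 3 mm high strips cradle the pin). x 0 to 108 mm: three sockets, one at the end of each lane, rim 160 mm above the table
- edge_a (a point): middle of the shelf's edge in lane a, on the shelf's top; axes as the rack's. A pin whose balance point passes the edge tips, drops into the socket and comes to rest on the cork plug; now and then it then leans out over the socket's sloping far wall (up to 0.6 rad) and must be pushed back upright before it can be pressed down
- edge_b (a point): the same for lane b
- pin_a: turned dark wooden pin, 165 mm long: 32 mm thick over the 80 mm from its foot, then a taper to a 12 mm neck and a flat-ended head, 22 mm wide, 12 mm long. Origin: centre of the foot (thick end); x axis along the pin, foot to head. It lies in lane a (y = -55 mm), foot towards the sockets, 20 to 60 mm short of the edge, its axis 17 mm above the shelf. Balance point 57 mm from the foot; 55 to 115 g
- pin_b: turned dark wooden pin, 165 mm long: 32 mm thick over the 80 mm from its foot, then a taper to a 12 mm neck and a flat-ended head, 22 mm wide, 12 mm long. Origin: centre of the foot (thick end); x axis along the pin, foot to head. It lies in lane b (y = +55 mm), foot towards the sockets, 20 to 60 mm short of the edge, its axis 17 mm above the shelf. Balance point 57 mm from the foot; 55 to 115 g
- head_a (a point): centre of the flat head end of pin_a
- head_b (a point): centre of the flat head end of pin_b
- socket_a (a point): on the axis of socket a, 70 mm above the table and 20 mm beyond the shelf's edge; axes as the rack's. From here down the socket is 40 x 40 mm; above, its far wall slopes away to a mouth 40 mm wide and 100 mm long
- socket_b (a point): the same for lane b
- plug_a (a joint): cork plug in socket a, 36 mm square; value in m: 0 is up, and it grows as it is pressed down, to a solid stop at 0.026. It starts at 0 to 0.006. How deep the stop lies differs each time and cannot be seen: fully home, the plug's top is 16 to 30 mm above the table. It takes about 6 N to move and stays where it is left, so a dropped pin alone does not press it home
- plug_b (a joint): the same in socket b
- pin_done: finished pin of the same shape, already standing in the middle socket, foot down: head about 185 mm above the table. Origin: centre of its foot, z axis along the pin, up. Leave it
- brush: oiling brush lying on the table beside the rack. Leave it
- oil: amber glass oil jar, 110 mm tall. Leave it
- tray: black plastic tray 160 x 110 x 60 mm. Leave it
- mallet: wooden mallet lying down. Leave it
- bird: carved wooden bird on a round base, about 170 mm tall. Leave it
- sanding_block: cork sanding block 100 x 60 x 35 mm. Leave it
- gouge: carving gouge lying down. Leave it
Mind the look-alikes: they are no part of the job. Leave any pink look-alike of the pin_a alone.

How it is judged (in metres and radians):
At the end, for the whole second after the job is handed in: Both pins stand foot down in the sockets of their own lanes: foot within 12 mm of the socket's axis and less than 35 mm above the table, leaning less than 0.22 rad, at rest, and both cork plugs pressed to within 3.5 mm of their solid stop (joint above 0.0225) (value of joint each of plug_a, plug_b above 0.0225 m and horizontal distance between pin_a and socket_a below 0.012 m and z of each of pin_a, pin_b in the frame of rack below 0.035 m and angle between each of pin_a, pin_b's own x axis and vertical below 0.22 rad and linear speed of each of pin_a, pin_b below 0.02 m/s and horizontal distance between pin_b and socket_b below 0.012 m); the robot touches nothing.
It fails at once if a pin is picked up: its foot rises more than 30 mm above where it lay (z of any of pin_a, pin_b in the frame of rack above 0.211 m).
It fails at once if a pin is pushed or pressed with more than 60 N (contact force between any of pin_a, pin_b and the fingers above 60 N).
It fails at once if the finished pin in the middle socket is moved by more than 15 mm (distance of pin_done from where it was at the start of the episode above 0.015 m).
It fails at once if another thing on the bench is moved by more than 20 mm (distance of any of brush, oil, tray, mallet, bird, sanding_block, gouge from where it was at the start of the episode above 0.02 m).
It also fails if it takes over 59 s, if anything falls off the work surface, if the arm or the gripper's body presses on something with over 40 N, if the wrist force passes 120 N, or if a joint passes its speed limit or range.

## Working session

There is one attempt and no reset: what is moved stays moved. The work goes in short steps, Python scripts to look and compute and a tool call to move; the robot and the scene stay as the last step left them, time stands still between calls to the robot, and variables do not carry over. Pictures are saved under pics/ and viewed, and the job is handed in when it is done.

Besides the shell and the picture viewer there is one more tool, called after "Request:" as name([rows], argument=value, ...), one row to a line, values as JSON. play_rows: Moves the arm, as the interface text tells. Its arguments: {"type":"object","properties":{"slide":{"type":"array"},"turn":{"type":"array"},"fingers":{"type":"array"}},"required":["slide","turn","fingers"]}

```bash
mkdir -p pics; ls
cat > h.py <<'E'
import numpy as np, cv2, pickle, json
from cell import ctrl, vision
def snap(name,tag):
    p=vision.camera_params(name); im,d=vision.get_image(name)
    cv2.imwrite(f'pics/{tag}.png',im); pickle.dump((p,im,d),open(f'pics/{tag}.pkl','wb')); return p,im,d
def load(tag): return pickle.load(open(f'pics/{tag}.pkl','rb'))
def rot(p):
    return np.array(p['rotation'],float)
def px2w(p,u,v,d):
    c=np.array([(u-p['cx'])/p['fx']*d,-(v-p['cy'])/p['fy']*d,-d]); return rot(p)@c+np.array(p['position'])
def w2px(p,w):
    c=rot(p).T@(np.array(w)-np.array(p['position'])); return np.array([p['cx']+p['fx']*c[0]/-c[2],p['cy']-p['fy']*c[1]/-c[2]])
E
python3 - <<'E'
from h import *
s=ctrl.read_state();print(s)
for n in('top','side','wrist'):
    p,im,d=snap(n,n+'0');print(n,p)
E
```

```text
pics
{'clock': 0.0, 'qpos': array([-1.34479247,  0.62933261,  0.03846021,  1.51836751, -0.02700823,
        0.99629282, -0.020023  ]), 'qd': array([-0.00217442,  0.00107264,  0.00047036,  0.00137072,  0.00027814,
        0.00053888, -0.00279199]), 'tau': array([ 1.01855103e-04, -5.63404763e+01,  1.22643247e+00, -1.93430686e+01,
        1.11112290e-02,  1.05211115e-02,  4.31373294e-06]), 'eef_pos': array([186.79349152, 621.93291775, 230.39833737]), 'tool_rot': array([-3.13971107e+00,  2.80019722e-05,  2.84974658e+00]), 'force': array([-0.01619637, -0.69590173,  0.43638035]), 'torque': array([-0.00795364, -0.03814401, -0.05770529]), 'width': 85.29261460546095}
top {'fx': 418.6719957940288, 'fy': 418.6719957940288, 'cx': 324.51719612185184, 'cy': 195.82224074793703, 'position': array([ 407.13223394,   -6.70934057, 1258.08390686]), 'rotation': array([ 7.23720635e-02,  1.25821644e-03, -1.54030295e+00])}
side {'fx': 394.12673769117987, 'fy': 394.12673769117987, 'cx': 324.1148630272998, 'cy': 200.98916395378924, 'position': array([-222.42778277, -245.83433893, 1237.89463796]), 'rotation': array([ 0.59751403, -0.00551187, -1.22178597])}
wrist {'fx': 356.76618343104025, 'fy': 356.76618343104025, 'cx': 316.50244429534564, 'cy': 197.80473134835424, 'position': array([119.61529649, 642.18889407, 372.59546225]), 'rotation': array([-2.80741446e-01,  9.73359045e-04,  1.27874200e+00])}
```

Run:
```python
s=open('h.py').read()
s=s.replace("    return np.array(p['rotation'],float)","    from scipy.spatial.transform import Rotation as R\n    return R.from_euler('xyz',p['rotation']).as_matrix()")
open('h.py','w').write(s)
```

```text
(no output)
```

View pics/top0.png

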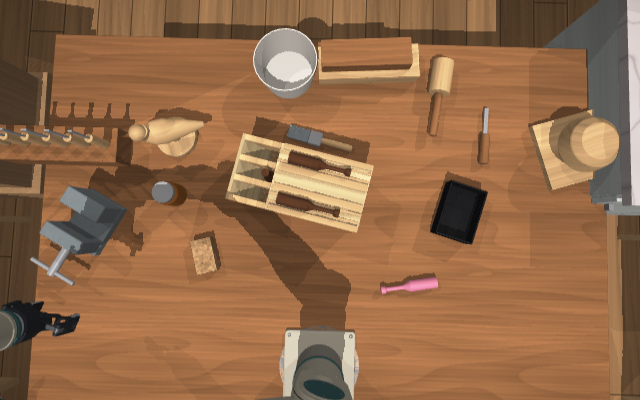

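View pics/side0.png

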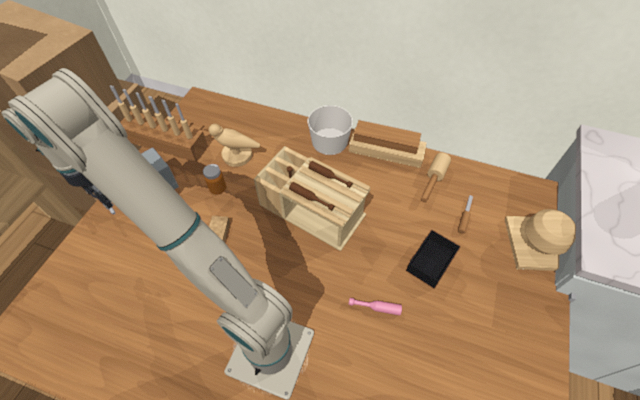

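View pics/wrist0.png

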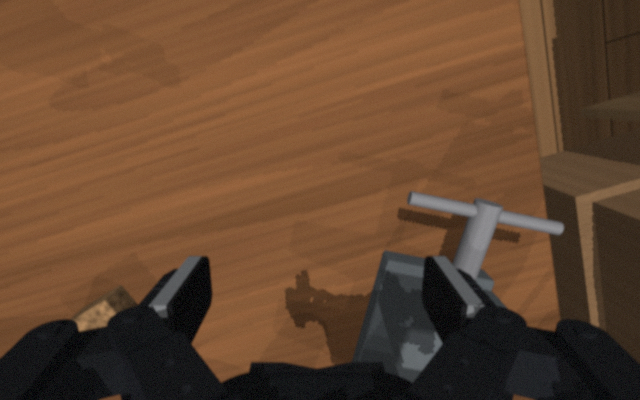

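Run:
```python
from h import *
p,im,d=load('top0')
c=im[110:250,210:390]; cv2.imwrite('pics/top0z.png',cv2.resize(c,None,fx=4.4,fy=4.2,interpolation=cv2.INTER_CUBIC))
p,im,d=load('side0')
c=im[130:255,240:385]; cv2.imwrite('pics/side0z.png',cv2.resize(c,None,fx=5,fy=4.6,interpolation=cv2.INTER_CUBIC))
```

```text
(no output)
```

View pics/top0z.png

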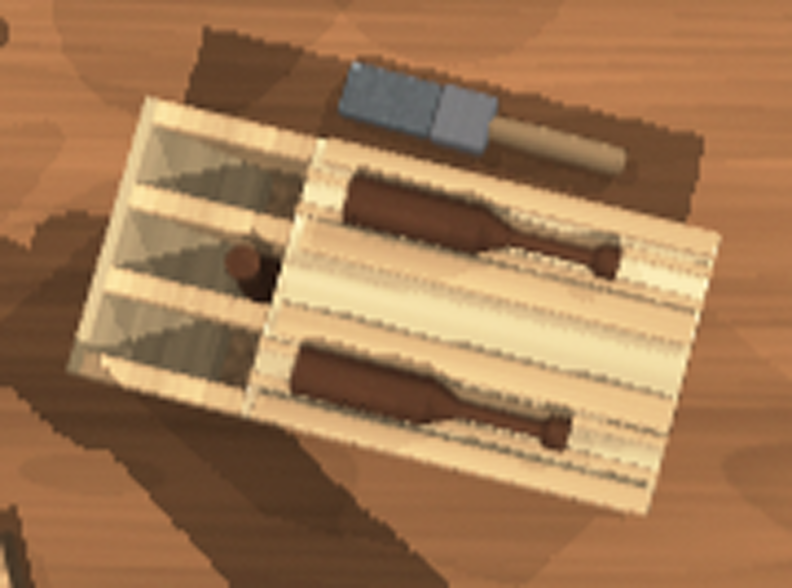

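View pics/side0z.png

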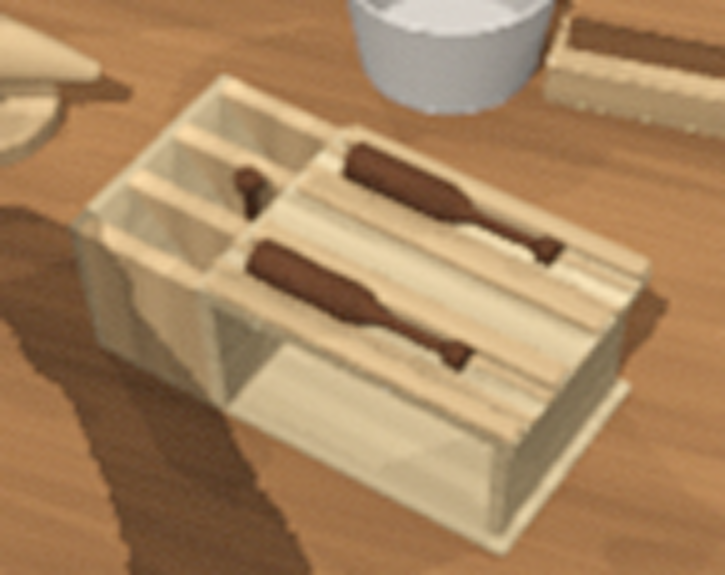

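```bash
cat > fit.py <<'E'
from h import *
from scipy.optimize import least_squares
def atz(p,u,v,z):
    o=np.array(p['position']); r=px2w(p,u,v,1.)-o; return o+r*(z-o[2])/r[2]
def fit():
    p,im,d=load('top0')
    Z=lambda a,b:(210+a/4.4,110+b/4.2)
    obs=[((-250,-90,173),Z(720,235)),((-250,90,173),Z(650,513)),((0,-90,173),Z(322,140)),((0,90,173),Z(248,415)),((108,-90,160),Z(150,97)),((108,90,160),Z(68,373))]
    def tf(q,P): 
        c,s=np.cos(q[2]),np.sin(q[2]); return np.array([q[0]+c*P[0]-s*P[1],q[1]+s*P[0]+c*P[1],P[2]])
    f=lambda q:np.concatenate([w2px(p,tf(q,P))-o for P,o in obs])
    r=least_squares(f,[430,50,1.7]);return r,tf,p,d,Z,obs
if __name__=='__main__':
    r,tf,p,d,Z,obs=fit();print(r.x,r.fun.round(2))
    for P,o in obs: 
        u,v=map(int,o);print(P,d[v-2:v+3,u-2:u+3].min(), d[v-2:v+3,u-2:u+3].max())
    def inv(w): 
        c,s=np.cos(r.x[2]),np.sin(r.x[2]); a=w[0]-r.x[0];b=w[1]-r.x[1];return np.array([c*a+s*b,-s*a+c*b,w[2]]).round(1)
    for n,q in dict(headA=(620,262),footA=(346,200),headB=(572,433),footB=(293,368)).items():
        w=atz(p,*Z(*q),182);print(n,w.round(1),inv(w))
    # depth over pins and shelf
    for n,q in dict(bodyA=(420,213),bodyB=(365,382),headA=(607,260),headB=(556,430),mid=(480,310),done=(242,260)).items():
        u,v=Z(*q);w=px2w(p,u,v,d[int(round(v)),int(round(u))]);print(n,w.round(1),inv(w))
E
python3 fit.py
```

```text
[535.03482886 131.07067134   1.3510087 ] [ 1.44 -0.17  0.67  0.66 -0.66 -0.96 -1.52  0.03 -0.35  0.33  0.41  0.06]
(-250, -90, 173) 1091.9784 1273.1016
(-250, 90, 173) 1081.281 1256.5244
(0, -90, 173) 1096.0638 1276.133
(0, 90, 173) 1083.6189 1264.511
(108, -90, 160) 1110.9597 1282.5808
(108, 90, 160) 1095.8788 1265.5278
headA [547.9 -69.4 182. ] [-192.8  -56.3  182. ]
footA [581.6  93.1 182. ] [-26.9 -53.7 182. ]
headB [441.8 -44.1 182. ] [-191.3   52.8  182. ]
footB [476.7 120.3 182. ] [-23.2  54.6 182. ]
bodyA [572.6  48.5 195.9] [-72.4 -54.7 195.9]
bodyB [468.4  76.5 199. ] [-67.8  53.2 199. ]
headA [548.1 -61.4 188.4] [-185.   -54.7  188.4]
headB [443.  -34.4 192.4] [-181.6   53.7  192.4]
mid [517.3  12.2 166.4] [-119.8   -8.6  166.4]
done [542.5 153.  181. ] [ 23.1  -2.5 181. ]
```

```bash
cat >> h.py <<'E'
from scipy.spatial.transform import Rotation as R_
RK=np.array([535.0,131.1,1.351])
def r2w(P):
    c,s=np.cos(RK[2]),np.sin(RK[2]); return np.array([RK[0]+c*P[0]-s*P[1],RK[1]+s*P[0]+c*P[1],P[2]])
def w2r(w):
    c,s=np.cos(RK[2]),np.sin(RK[2]); a=w[0]-RK[0];b=w[1]-RK[1];return np.array([c*a+s*b,-s*a+c*b,w[2]])
def goto(*Ps):
    s=ctrl.read_state(); T=R_.from_euler('xyz',s['tool_rot']).as_matrix()
    print('t',s['clock'],'tcp rack',w2r(s['eef_pos']).round(1),'rot',s['tool_rot'].round(3),'F',s['force'].round(1),'w',s['width'].round(1))
    print('yaw err (turn needed)',-((RK[2]+np.pi/2)-s['tool_rot'][2]))
    for P in Ps: print(P,'slide',(T.T@(r2w(P)-s['eef_pos'])).round(1))
E
python3 - <<'E'
from h import *
goto((-225,-55,300),(-225,-55,230))
# cross-check rack pose in side picture
p,im,d=load('side0'); im=im.copy()
for P in [(-250,-90,173),(-250,90,173),(0,-90,173),(0,90,173),(108,-90,160),(108,90,160),(-190,-55,182),(-25,-55,182),(-190,55,182),(-25,55,182)]:
    u,v=w2px(p,r2w(P)); cv2.circle(im,(int(round(u)),int(round(v))),1,(0,0,255),-1)
cv2.imwrite('pics/chk.png',cv2.resize(im[130:255,240:385],None,fx=5,fy=4.6,interpolation=cv2.INTER_CUBIC))
E
```

```text
Traceback (most recent call last):
  File "h.py", line 22, in goto
    print('t',s['clock'],'tcp rack',w2r(s['eef_pos']).round(1),'rot',s['tool_rot'].round(3),'F',s['force'].round(1),'w',s['width'].round(1))
                                                                                                                        ^^^^^^^^^^^^^^^^
AttributeError: 'float' object has no attribute 'round'
```

```bash
sed -i "s/s\['width'\].round(1)/round(s['width'],1)/" h.py
python3 - <<'E'
from h import *
goto((-225,-55,300),(-225,-55,230))
p,im,d=load('side0'); im=im.copy()
for P in [(-250,-90,173),(-250,90,173),(0,-90,173),(0,90,173),(108,-90,160),(108,90,160),(-190,-55,182),(-25,-55,182),(-190,55,182),(-25,55,182)]:
    u,v=w2px(p,r2w(P)); cv2.circle(im,(int(round(u)),int(round(v))),1,(0,0,255),-1)
cv2.imwrite('pics/chk.png',cv2.resize(im[130:255,240:385],None,fx=5,fy=4.6,interpolation=cv2.INTER_CUBIC))
E
```

```text
t 0.15 tcp rack [403.2 446.9 230.6] rot [-3.14  0.    2.85] F [-0.2 -0.3 -0.5] w 85.8
yaw err (turn needed) -0.0720497963670299
(-225, -55, 300) slide [-545.8 -590.6  -68.5]
(-225, -55, 230) slide [-545.8 -590.5    1.5]
```

View pics/chk.png

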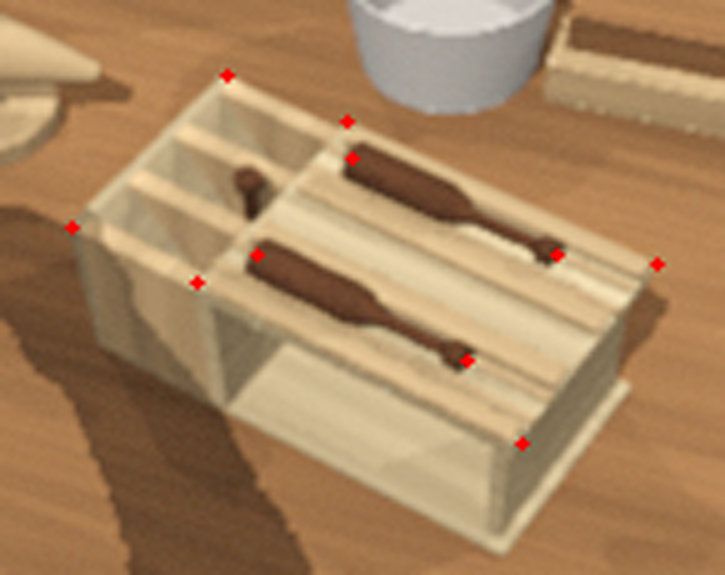

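Candidates (top picture): pin_a (320,163) in the far lane, pin_b (308,205) in the near lane, the finished pin (265,172), and the pink look-alike (410,286). By the rack axes (x towards the sockets, +y towards the robot), pin_a is the far one and pin_b the near one. The crop confirms this, and both pins measure about 166 to 168 mm long.

Request:
play_rows([
  [-30,-30,-50],
  [-70,-76,-70],
  [-112,-121,-70],
  [-154,-167,-70],
  [-196,-212,-70],
], turn=[-0.02,-0.05,-0.072,-0.072,-0.072], fingers=[0,0,0,0,0])

```text
clock: 0.78
eef_pos: [313.5, 362.3, 301.0]
tool_rot: [-3.14, 0.0, 2.922]
force: [1.7, -0.1, -0.2]
width: 0.2
```

```bash
python3 -c "
from h import *
goto((-225,-55,300),(-225,-55,230))"
```

```text
t 0.775 tcp rack [177.3 266.6 301. ] rot [-3.14   0.     2.922] F [ 1.7 -0.1 -0.2] w 0.2
yaw err (turn needed) 9.975872369194505e-05
(-225, -55, 300) slide [-321.5 -402.4    1.5]
(-225, -55, 230) slide [-321.5 -402.3   71.5]
```

Request:
play_rows([
  [-38,-48,0],
  [-76,-95,0],
  [-114,-143,0],
  [-152,-190,0],
  [-190,-238,0],
], turn=[0,0,0,0,0], fingers=[0,0,0,0,0])

```text
clock: 1.4
eef_pos: [447.6, 86.9, 301.4]
tool_rot: [-3.141, 0.001, 2.922]
force: [0.4, 1.3, -0.4]
width: 0.0
```

Request:
play_rows([
  [-36,-46,0],
  [-74,-90,0],
  [-112,-135,0],
  [-131,-164,0],
  [-131,-164,0],
], turn=[0,0,0,0,0], fingers=[0,0,0,0,0])

```text
clock: 2.02
eef_pos: [539.9, -105.3, 301.2]
tool_rot: [-3.139, 0.001, 2.917]
force: [-0.1, 0.1, 0.3]
width: -0.1
```

```bash
python3 -c "
from h import *
goto((-225,-55,230),(-225,-55,177))
snap('wrist','w1')"
```

```text
t 2.025 tcp rack [-229.7  -56.3  301.2] rot [-3.139e+00  1.000e-03  2.917e+00] F [-0.1  0.1  0.3] w -0.1
yaw err (turn needed) -0.005042945545980615
(-225, -55, 230) slide [ 1.4  4.8 71.2]
(-225, -55, 177) slide [  1.4   5.  124.2]
```

View pics/w1.png

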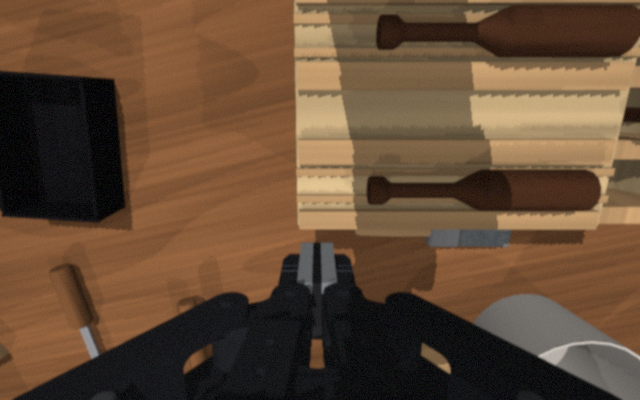

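```bash
python3 -c "
from h import *
from fit import atz
p,im,d=load('w1')
for n,q,z in [('headA',(367,190),182),('headB',(377,32),182),('footA',(601,190),182),('neckA',(430,190),182),('corner',(299,229),173),('shelf end midlane',(299,117),165),('edge a',(612,190),166),('fingertip',(318,245),301)]:
    print(n,w2r(atz(p,*q,z)).round(1))
"
```

```text
headA [-191.8  -55.6  182. ]
headB [-188.8   54.2  182. ]
footA [-14.9 -56.5 182. ]
neckA [-144.1  -55.8  182. ]
corner [-244.4  -90.4  173. ]
shelf end midlane [-243.1   -2.3  165. ]
edge a [  7.1 -60.8 166. ]
fingertip [-229.1  -48.4  301. ]
```

Request:
play_rows([
  [0,2,50],
  [1,3,95],
  [1,4,122],
  [1,4,124],
  [1,4,124],
], turn=[-0.005,-0.005,-0.005,-0.005,-0.005], fingers=[0,0,0,0,0])

```text
clock: 2.7
eef_pos: [539.9, -97.9, 178.0]
tool_rot: [-3.141, 0.001, 2.926]
force: [0.6, 0.7, 0.1]
width: 0.0
```

```bash
python3 -c "
from h import *
goto((-205,-55,177),(-108,-55,177))
snap('wrist','w2')"
```

```text
t 2.7 tcp rack [-222.4  -54.7  178. ] rot [-3.141e+00  1.000e-03  2.926e+00] F [0.6 0.7 0.1] w 0.0
yaw err (turn needed) 0.004164135461297125
(-205, -55, 177) slide [-0.4 17.4  1. ]
(-108, -55, 177) slide [ -0.8 114.4   1. ]
```

View pics/w2.png

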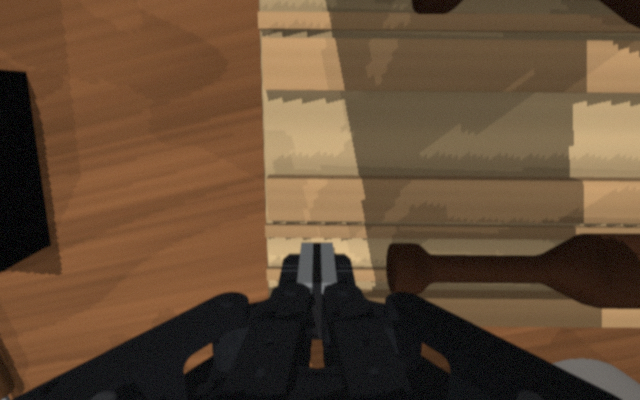

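Request:
play_rows([
  [0,8,0],
  [0,16,0],
  [0,24,0],
  [0,32,0],
  [0,40,0],
], turn=[0,0,0,0,0], fingers=[0,0,0,0,0])

```text
clock: 3.38
eef_pos: [548.9, -58.7, 178.4]
tool_rot: [-3.141, 0.002, 2.926]
force: [0.3, -0.6, 0.8]
width: 0.2
```

Request:
play_rows([
  [0,8,0],
  [0,16,0],
  [0,24,0],
  [0,30,0],
  [0,36,0],
], turn=[0,0,0,0,0], fingers=[0,0,0,0,0])

```text
clock: 4.0
eef_pos: [556.7, -23.2, 178.4]
tool_rot: [-3.141, 0.002, 2.926]
force: [-0.6, -0.2, 0.1]
width: 0.0
```

```bash
python3 -c "
from h import *
goto((-122,-55,177))
snap('wrist','w3')"
```

```text
t 4.0 tcp rack [-145.8  -54.8  178.4] rot [-3.141e+00  2.000e-03  2.926e+00] F [-0.6 -0.2  0.1] w 0.0
yaw err (turn needed) 0.003771476731301515
(-122, -55, 177) slide [-0.3 23.8  1.4]
```

View pics/w3.png

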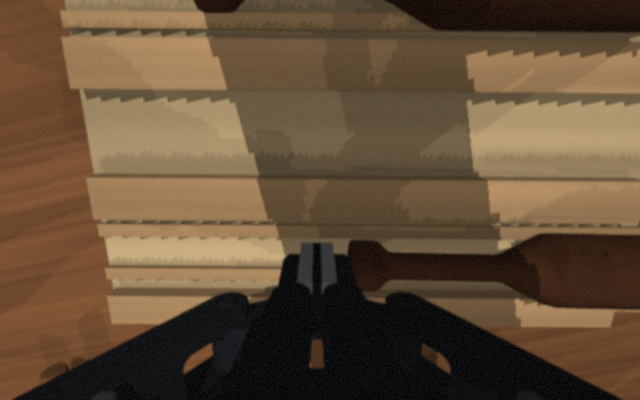

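Contact is made: the head end at (350,265) sits against the fingers, and the pin is sliding straight. I'll continue slowly.

Request:
play_rows([
  [0,4,0],
  [0,8,0],
  [0,12,0],
  [0,15,0],
  [0,18,0],
], turn=[0,0,0,0,0], fingers=[0,0,0,0,0])

```text
clock: 4.68
eef_pos: [560.8, -4.4, 178.3]
tool_rot: [3.142, 0.002, 2.927]
force: [-1.2, -0.9, 0.3]
width: -0.2
```

```bash
python3 -c "
from h import *
goto((-122,-55,177))
snap('wrist','w4');p,im,d=snap('top','t4')
cv2.imwrite('pics/t4z.png',cv2.resize(im[110:250,210:390],None,fx=4,fy=4))"
```

```text
t 4.675 tcp rack [-126.6  -54.7  178.3] rot [3.142e+00 2.000e-03 2.927e+00] F [-1.2 -0.9  0.3] w -0.2
yaw err (turn needed) 0.0048071815197898715
(-122, -55, 177) slide [-0.3  4.6  1.3]
```

View pics/w4.png

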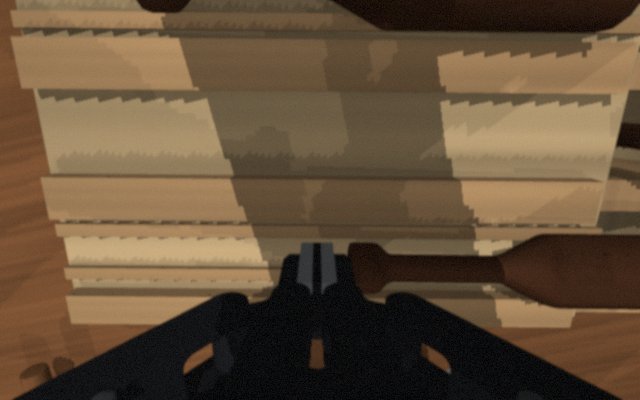

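View pics/t4z.png

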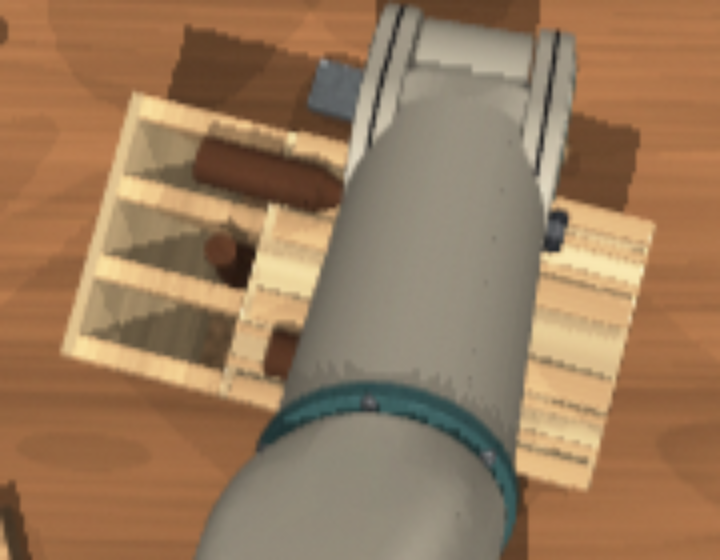

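Request:
play_rows([
  [0,2,0],
  [0,4,0],
  [0,6,0],
  [0,8,0],
], turn=[0,0,0,0], fingers=[0,0,0,0])

```text
clock: 5.28
eef_pos: [562.5, 4.0, 178.3]
tool_rot: [3.141, 0.002, 2.927]
force: [1.0, -0.4, -0.2]
width: -0.0
```

```bash
python3 -c "
from h import *
goto((-122,-55,177))
snap('wrist','w5');"
```

```text
t 5.275 tcp rack [-118.1  -54.6  178.3] rot [3.141e+00 2.000e-03 2.927e+00] F [ 1.  -0.4 -0.2] w -0.0
yaw err (turn needed) 0.0053822938145473564
(-122, -55, 177) slide [-0.4 -4.   1.3]
```

View pics/w5.png

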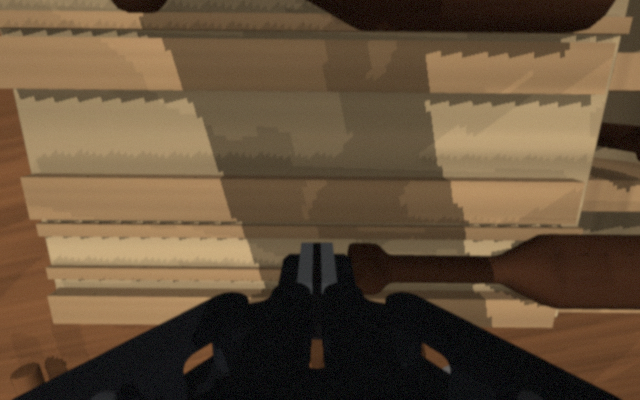

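Request:
play_rows([
  [0,2,0],
  [0,4,0],
  [0,6,0],
  [0,7,0],
  [0,8,0],
], turn=[0,0,0,0,0], fingers=[0,0,0,0,0])

```text
clock: 5.95
eef_pos: [564.3, 12.2, 178.3]
tool_rot: [3.141, 0.002, 2.928]
force: [-0.0, -0.2, 0.8]
width: -0.2
```

```bash
python3 -c "
from h import *
goto((-122,-55,177))
snap('wrist','w6');"
```

```text
t 5.95 tcp rack [-109.6  -54.6  178.3] rot [3.141e+00 2.000e-03 2.928e+00] F [-0.  -0.2  0.8] w -0.2
yaw err (turn needed) 0.005796566121557323
(-122, -55, 177) slide [ -0.4 -12.4   1.3]
```

View pics/w6.png

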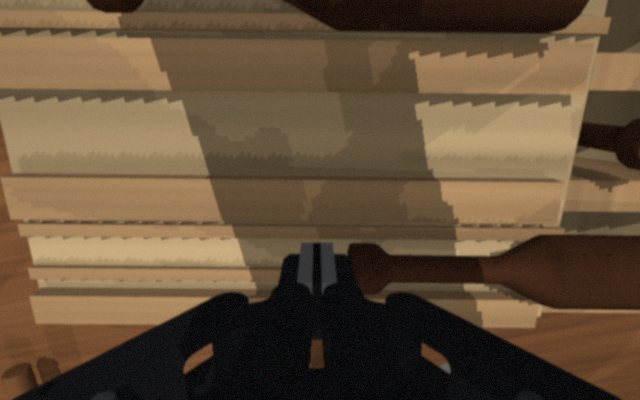

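Request:
play_rows([
  [0,2,0],
  [0,4,0],
  [0,6,0],
  [0,7,0],
  [0,8,0],
], turn=[0,0,0,0,0], fingers=[0,0,0,0,0])

```text
clock: 6.62
eef_pos: [566.1, 20.2, 178.4]
tool_rot: [3.141, 0.002, 2.928]
force: [-0.2, -1.4, 0.4]
width: 0.0
```

```bash
python3 -c "
from h import *
from fit import atz
goto((-122,-55,177))
p,im,d=snap('wrist','w7');
for n,q,z in [('edge mid',(565,180),165)]: print(n,w2r(atz(load('w6')[0],*q,z)))"
```

```text
t 6.625 tcp rack [-101.4  -54.5  178.4] rot [3.141e+00 2.000e-03 2.928e+00] F [-0.2 -1.4  0.4] w 0.0
yaw err (turn needed) 0.005908901328123939
(-122, -55, 177) slide [ -0.4 -20.6   1.3]
edge mid [  1.16579421 -20.36069091 165.        ]
```

View pics/w7.png

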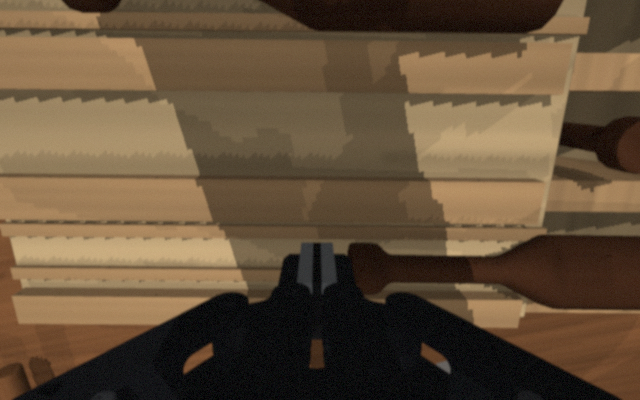

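```bash
python3 -c "
from h import *
from fit import atz
p=load('w7')[0]
for n,q,z in [('edge mid',(548,180),165),('head',(350,265),190),('head',(350,265),182),('edge strip',(545,225),173),('taper start',(525,240),190),]: print(n,w2r(atz(p,*q,z)))"
```

```text
edge mid [  1.77567576 -20.33117597 165.        ]
head [-88.16347048 -49.99690911 190.        ]
head [-87.30164091 -54.04299104 182.        ]
edge strip [ -1.10574243 -38.78169318 173.        ]
taper start [-19.50316056 -38.80184657 190.        ]
```

```bash
python3 -c "
from h import *
p,im,d=load('w7')
for u in range(340,640,15):
    print(u,w2r(px2w(p,u,265,d[265,u])).round(1),w2r(px2w(p,u,60,d[60,u])).round(1)) 
im=vision.get_image('side')[0]; cv2.imwrite('pics/s7.png',cv2.resize(im[120:260,230:390],None,fx=5,fy=4.2))"
```

```text
340 [-92.5 -47.7 194.5] [-92.9  28.7 172.5]
355 [-86.2 -49.6 190.7] [-87.1  28.8 172.1]
370 [-80.4 -49.2 191.5] [-81.3  28.8 172.2]
385 [-73.8 -50.7 188.6] [-75.3  28.9 171.6]
400 [-67.1 -51.6 186.6] [-69.9  28.8 173.6]
415 [-60.9 -51.7 186.4] [-63.4  29.  170.9]
430 [-54.6 -51.8 186.2] [-58.1  28.9 172.9]
445 [-48.2 -51.9 185.8] [-52.3  28.9 172.9]
460 [-42.4 -51.4 186.7] [-46.   29.1 171.6]
475 [-36.1 -51.5 186.4] [-40.9  29.  173.3]
490 [-29.7 -51.7 186.2] [-34.5  29.1 172.1]
505 [-23.3 -51.8 185.8] [-28.6  29.2 171.9]
520 [-17.7 -51.3 186.8] [-22.7  29.2 171.8]
535 [-13.1 -50.  189.2] [-17.   29.2 172.1]
550 [ -7.9 -49.4 190.4] [-11.3  29.2 172.4]
565 [ -4.  -48.  193.1] [ -5.6  29.2 172.5]
580 [  1.8 -47.9 193.3] [  9.2  30.4 159.6]
595 [  7.8 -47.9 193.2] [ 15.9  30.5 159.2]
610 [ 12.3 -47.1 194.7] [ 22.1  30.5 159.4]
625 [ 19.5 -47.8 193.3] [ 27.6  30.5 160.4]
```

View pics/s7.png

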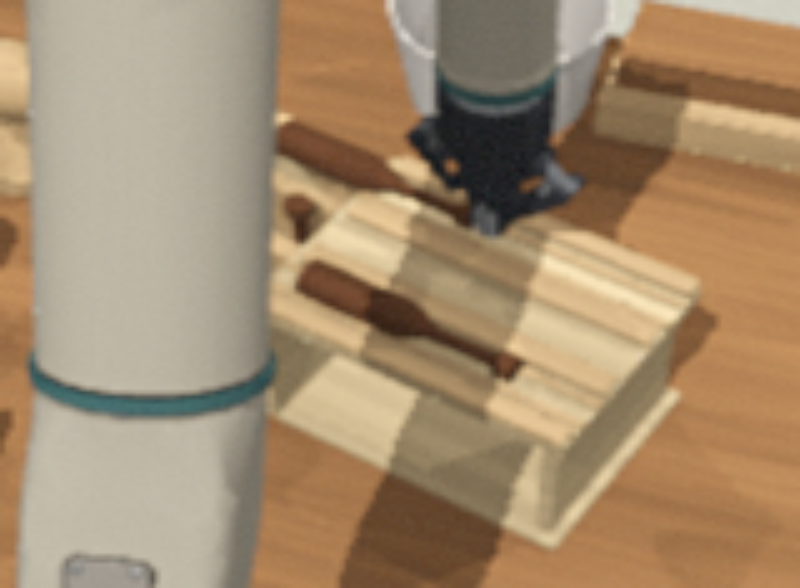

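The fingers' sloping backs overhang the head and hold pin_a level, with its balance point about 20 mm past the edge. I'll back off quickly so it can tip.

Request:
play_rows([
  [0,-40,0],
  [0,-90,0],
  [0,-90,0],
  [0,-90,0],
  [0,-90,0],
], turn=[0,0,0,0,0], fingers=[0,0,0,0,0])

```text
clock: 7.35
eef_pos: [547.3, -65.9, 178.2]
tool_rot: [3.14, 0.002, 2.93]
force: [-0.2, 0.3, 0.3]
width: -0.4
```

```bash
python3 -c "
from h import *
goto((-122,-55,177))
p,im,d=snap('wrist','w8');p,im,d=snap('top','t8')
cv2.imwrite('pics/t8z.png',cv2.resize(im[110:250,210:390],None,fx=4,fy=4))"
```

```text
t 7.35 tcp rack [-189.6  -55.   178.2] rot [3.14e+00 2.00e-03 2.93e+00] F [-0.2  0.3  0.3] w -0.4
yaw err (turn needed) 0.008309446162174439
(-122, -55, 177) slide [-0.6 67.6  1.3]
```

View pics/w8.png

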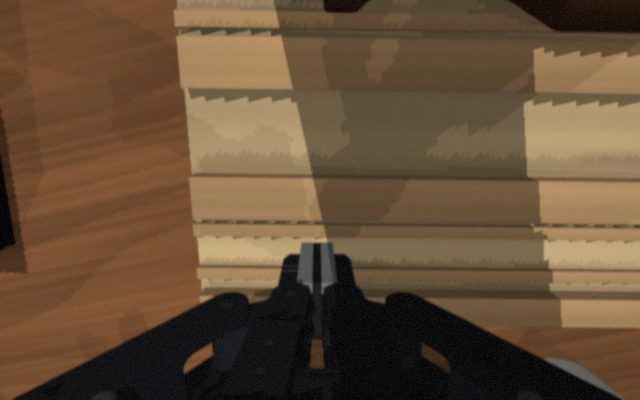

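View pics/t8z.png

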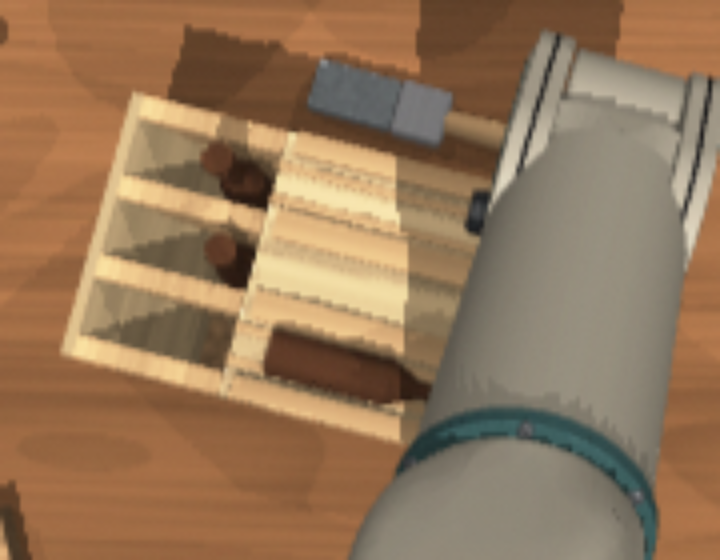

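Pin_a has dropped and stands in its socket, head near (264,150) in the top picture. For pin_b I'll turn the tool a quarter turn so that the flat finger side pushes and nothing overhangs the head.

Request:
play_rows([
  [0,-10,-50],
  [0,-38,-80],
  [40,-38,-80],
  [85,-38,-80],
  [110,-38,-80],
], turn=[-0.18,-0.36,-0.54,-0.72,-0.9], fingers=[0,0,0,0,0])

```text
clock: 8.07
eef_pos: [429.4, -79.3, 258.0]
tool_rot: [3.141, 0.001, -2.446]
force: [0.9, 0.4, -0.6]
width: -0.2
```

```bash
python3 -c "
from h import *
goto((-228,55,258),(-228,55,178));print(ctrl.read_state()['qpos'])"
```

```text
t 8.075 tcp rack [-228.4   57.2  258. ] rot [ 3.141e+00  1.000e-03 -2.446e+00] F [ 0.9  0.4 -0.6] w -0.2
yaw err (turn needed) -5.367626046634493
(-228, 55, 258) slide [-1.6 -1.5 -0. ]
(-228, 55, 178) slide [-1.5 -1.5 80. ]
[ 0.11373969  0.289241    0.00735592  2.0450953  -0.00473864  0.80663861
  2.39062671]
```

Request:
play_rows([
  [-1,-1,0],
  [-2,-2,0],
  [-2,-2,0],
  [-2,-2,0],
  [-2,-2,0],
], turn=[0.18,0.36,0.54,0.72,0.9], fingers=[0,0,0,0,0])

```text
clock: 8.7
eef_pos: [432.4, -78.9, 258.1]
tool_rot: [3.14, 0.001, 2.933]
force: [0.2, -0.4, 0.8]
width: 0.2
```

Request:
play_rows([
  [0,0,0],
  [0,0,0],
  [0,0,0],
  [0,0,0],
  [0,0,0],
], turn=[0.18,0.36,0.54,0.72,0.9], fingers=[0,0,0,0,0])

```text
clock: 9.32
eef_pos: [432.6, -78.1, 258.1]
tool_rot: [3.14, -0.001, 2.028]
force: [0.6, -0.2, -0.7]
width: -0.3
```

```bash
python3 -c "
from h import *
goto((-228,55,258),(-228,55,178));s=ctrl.read_state();print(s['qpos'],s['tool_rot'][2]-1.351)"
```

```text
t 9.325 tcp rack [-226.5   54.3  258.1] rot [ 3.140e+00 -1.000e-03  2.028e+00] F [ 0.6 -0.2 -0.7] w -0.3
yaw err (turn needed) -0.8934130385643684
(-228, 55, 258) slide [-0.7 -1.4  0.1]
(-228, 55, 178) slide [-0.8 -1.6 80.1]
[-0.21897152  0.31534865  0.43856323  2.04678869 -0.18444756  0.81525194
  0.78516878] 0.6773832882305282
```

Request:
play_rows([
  [-1,-1,0],
  [-1,-2,0],
  [-1,-2,20],
  [-1,-2,60],
  [-1,-2,80],
], turn=[0.18,0.36,0.54,0.677,0.677], fingers=[0,0,0,0,0])

```text
clock: 9.95
eef_pos: [430.7, -78.7, 176.6]
tool_rot: [-3.14, -0.001, 1.352]
force: [-0.8, 0.5, 0.6]
width: -0.0
```

```bash
python3 -c "
from h import *
goto((-228,55,178),(-205,55,178));s=ctrl.read_state();print(s['tool_rot'][2]-1.351)
snap('wrist','w9')"
```

```text
t 9.95 tcp rack [-227.5   56.   176.6] rot [-3.140e+00 -1.000e-03  1.352e+00] F [-0.8  0.5  0.6] w -0.0
yaw err (turn needed) -1.5697160668727177
(-228, 55, 178) slide [-0.5  1.  -1.4]
(-205, 55, 178) slide [22.5  1.  -1.3]
0.0010802599221788611
```

View pics/w9.png

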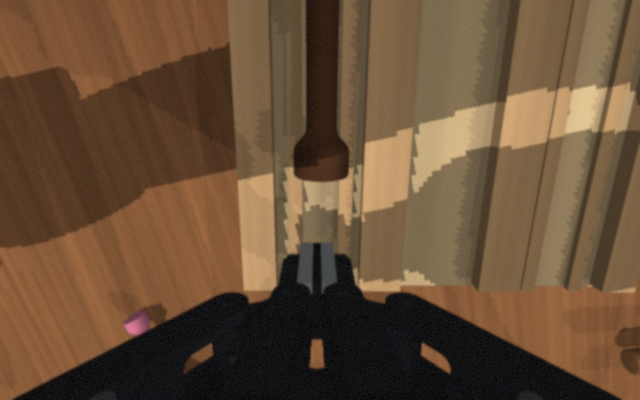

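Request:
play_rows([
  [10,1,-1],
  [18,1,-1],
  [26,1,-1],
  [34,1,-1],
  [42,1,-1],
], turn=[0,0,0,0,0], fingers=[0,0,0,0,0])

```text
clock: 10.62
eef_pos: [440.0, -37.3, 176.5]
tool_rot: [-3.138, -0.001, 1.353]
force: [-0.4, 0.2, 0.9]
width: 0.1
```

Request:
play_rows([
  [8,0,0],
  [16,0,0],
  [24,0,0],
  [32,0,0],
  [40,0,0],
], turn=[0,0,0,0,0], fingers=[0,0,0,0,0])

```text
clock: 11.25
eef_pos: [448.8, 2.2, 176.5]
tool_rot: [-3.138, -0.001, 1.353]
force: [0.0, -1.5, 1.1]
width: -0.1
```

Request:
play_rows([
  [4,0,0],
  [8,0,0],
  [12,0,0],
  [16,0,0],
  [20,0,0],
], turn=[0,0,0,0,0], fingers=[0,0,0,0,0])

```text
clock: 11.88
eef_pos: [453.1, 21.9, 176.6]
tool_rot: [-3.138, -0.001, 1.353]
force: [0.1, -0.2, 0.5]
width: -0.0
```

```bash
python3 -c "
from h import *
goto((-119,55,178))
snap('wrist','w10')"
```

```text
t 11.875 tcp rack [-124.4   56.1  176.6] rot [-3.138e+00 -1.000e-03  1.353e+00] F [ 0.1 -0.2  0.5] w -0.0
yaw err (turn needed) -1.5687890805318405
(-119, 55, 178) slide [ 5.4  1.1 -1.4]
```

View pics/w10.png

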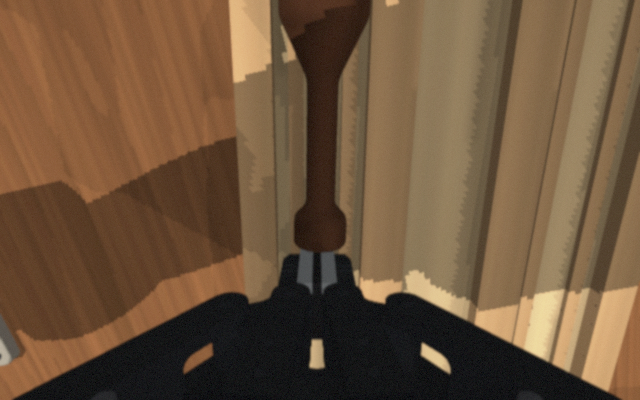

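Pin_b's head is against the fingers at (320,245) and the pin is straight. Its balance point is a few mm short of the edge.

Request:
play_rows([
  [3,0,0],
  [6,0,0],
  [9,0,0],
  [11,0,0],
  [11,0,0],
], turn=[0,0,0,0,0], fingers=[0,0,0,0,0])

```text
clock: 12.55
eef_pos: [455.6, 33.7, 176.5]
tool_rot: [-3.138, -0.001, 1.354]
force: [1.0, 0.3, -0.2]
width: -0.2
```

```bash
python3 -c "
from h import *
goto((-119,55,178))
snap('wrist','w11')"
```

```text
t 12.55 tcp rack [-112.4   56.2  176.5] rot [-3.138e+00 -1.000e-03  1.354e+00] F [ 1.   0.3 -0.2] w -0.2
yaw err (turn needed) -1.5675437571532411
(-119, 55, 178) slide [-6.6  1.2 -1.5]
```

View pics/w11.png

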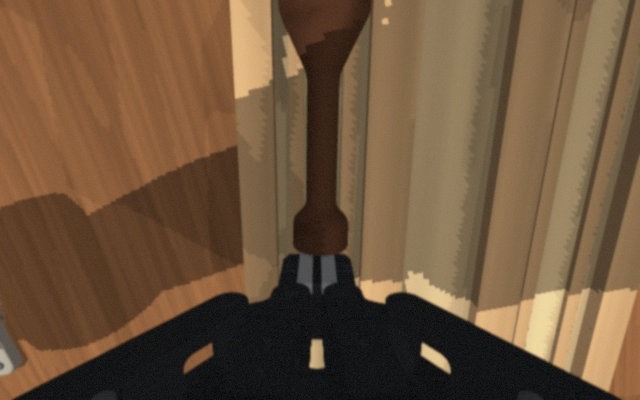

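Request:
play_rows([
  [2,0,0],
  [4,0,0],
  [6,0,0],
  [7,0,0],
  [7,0,0],
], turn=[0,0,0,0,0], fingers=[0,0,0,0,0])

```text
clock: 13.22
eef_pos: [457.1, 40.5, 176.5]
tool_rot: [-3.138, -0.001, 1.354]
force: [0.2, -0.3, 0.6]
width: 0.2
```

```bash
python3 -c "
from h import *
goto((-119,55,178))
p,im,d=snap('wrist','w12')
for v in range(0,260,20):print(v,w2r(px2w(p,321,v,d[v,321])).round(1))"
```

```text
t 13.225 tcp rack [-105.4   56.2  176.5] rot [-3.138e+00 -1.000e-03  1.354e+00] F [ 0.2 -0.3  0.6] w 0.2
yaw err (turn needed) -1.5674910189234557
(-119, 55, 178) slide [-13.6   1.2  -1.5]
0 [  0.3  54.7 164.2]
20 [ -6.7  54.7 163.5]
40 [-14.2  54.6 164.7]
60 [-21.6  54.6 163.8]
80 [-29.3  54.5 163.8]
100 [-37.2  54.5 164.8]
120 [-45.4  54.4 164.9]
140 [-53.9  54.4 163.9]
160 [-62.6  54.3 164.1]
180 [-71.2  54.3 165.4]
200 [-80.5  54.2 165. ]
220 [-90.2  54.1 164.6]
240 [-100.5   54.1  163.4]
```

View pics/w12.png

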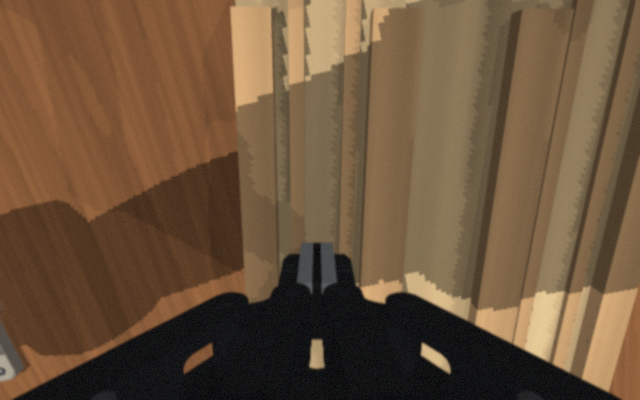

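Pin_b has dropped. I'll lift and look down at the sockets with the wrist camera.

Request:
play_rows([
  [-15,0,-20],
  [-20,0,-80],
  [0,0,-125],
  [20,-10,-125],
  [20,-30,-125],
], turn=[0,0,0,0,0], fingers=[0,0,0,0,0])

```text
clock: 13.9
eef_pos: [433.1, 67.6, 302.1]
tool_rot: [-3.14, -0.002, 1.356]
force: [-0.6, 0.5, 0.0]
width: -0.4
```

```bash
python3 -c "
from h import *
goto((20,55,220))
p,im,d=snap('wrist','w13');p,im,d=snap('top','t13')
cv2.imwrite('pics/t13z.png',cv2.resize(im[110:250,210:390],None,fx=4,fy=4))"
```

```text
t 13.9 tcp rack [-84.2  85.6 302.1] rot [-3.140e+00 -2.000e-03  1.356e+00] F [-0.6  0.5  0. ] w -0.4
yaw err (turn needed) -1.5654358178267906
(20, 55, 220) slide [103.8  31.4  82.3]
```

View pics/w13.png

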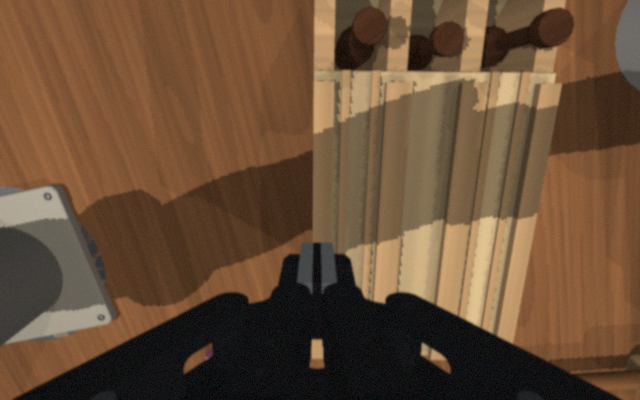

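View pics/t13z.png

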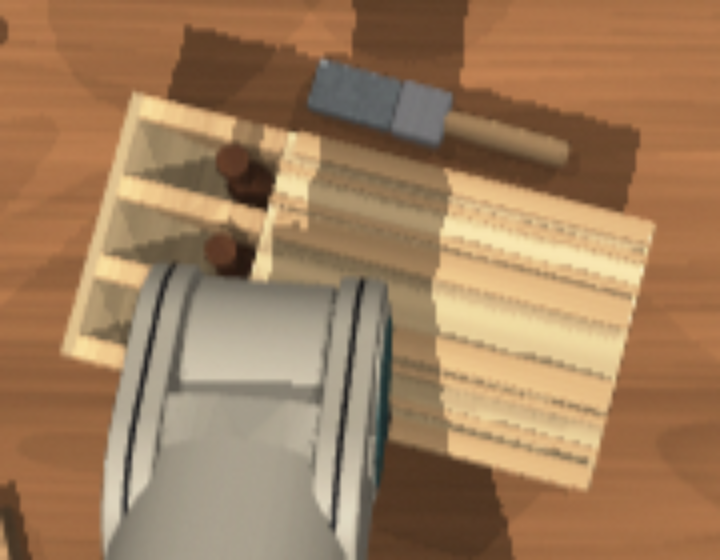

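```bash
python3 -c "
from h import *
p,im,d=load('w13')
for n,(u,v) in dict(A=(555,27),done=(447,40),B=(370,25)).items():
    w=w2r(px2w(p,u,v,np.median(d[v-3:v+4,u-3:u+4])));print(n,w.round(1))
p,im,d=load('t13')
for n,(u,v) in dict(A=(268,150),done=(265,173)).items():
    w=w2r(px2w(p,u,v,np.median(d[v-1:v+2,u-1:u+2])));print(n,w.round(1))
"
```

```text
A [ 25.9 -55.7 212.1]
done [ 22.3  -1.5 184.6]
B [ 27.7  53.4 204.6]
A [ 24.5 -55.3 213. ]
done [ 21.9   0.4 183.3]
```

Both pins stand nearly upright: head A is at (25,-55,212) and head B at (27,54,205) in the rack frame. The finished pin reads 184, against 185 expected. I'll press B first.

Request:
play_rows([
  [40,12,0],
  [80,24,20],
  [107,32,50],
  [107,32,78],
  [107,32,83],
], turn=[0,0,0,0,0], fingers=[0,0,0,0,0])

```text
clock: 14.62
eef_pos: [483.6, 164.0, 216.9]
tool_rot: [-3.133, 0.001, 1.355]
force: [0.1, 0.4, 0.3]
width: -0.0
```

```bash
python3 -c "
from h import *
goto((24,54,205))
p,im,d=snap('wrist','w14')"
```

```text
t 14.625 tcp rack [ 20.9  57.3 216.9] rot [-3.133e+00  1.000e-03  1.355e+00] F [0.1 0.4 0.3] w -0.0
yaw err (turn needed) -1.5665501146687324
(24, 54, 205) slide [ 3.1  3.4 11.8]
```

View pics/w14.png

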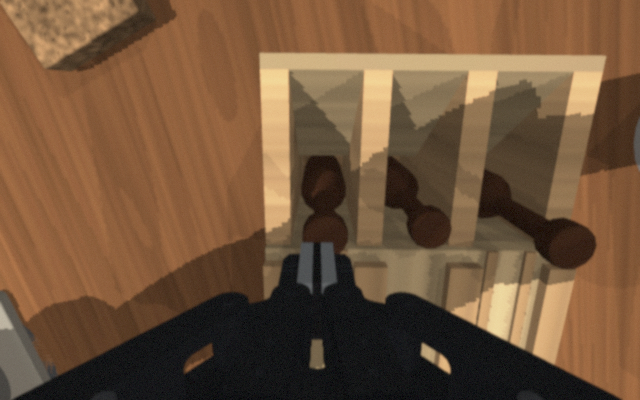

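```bash
python3 -c "
from h import *
from fit import atz
p,im,d=load('w14')
print(w2px(p,r2w((20.9,57.3,216.9))), w2px(p,r2w((31.9,57.3,216.9))))
for n,(u,v) in dict(Btop=(326,218),Bmid=(326,232),A=(566,244),done=(431,226)).items():
    z=np.median(d[v-3:v+4,u-3:u+4]);print(n,w2r(px2w(p,u,v,z)).round(1))
E=atz(p,326,210,205);print('far rim',w2r(E))
"
```

```text
[316.22158888 262.09882221] [316.31717743 238.70870061]
Btop [ 36.8  53.  204. ]
Bmid [ 30.1  52.9 204.5]
A [ 28.2 -53.1 212.1]
done [ 25.9  -2.  184.5]
far rim [ 40.98117226  53.04762381 205.        ]
```

Request:
play_rows([
  [3,2,2],
  [5,3,5],
  [5,3,9],
  [5,3,12],
  [5,3,14],
], turn=[0,0,0,0,0], fingers=[0,0,0,0,0])

```text
clock: 15.3
eef_pos: [488.4, 168.1, 203.8]
tool_rot: [-3.135, -0.001, 1.355]
force: [-0.4, -0.3, 5.5]
width: -0.4
```

```bash
python3 -c "
from h import *
goto((24,54,205))"
```

```text
t 15.3 tcp rack [ 25.9  53.6 203.8] rot [-3.135e+00 -1.000e-03  1.355e+00] F [-0.4 -0.3  5.5] w -0.4
yaw err (turn needed) -1.5672554760261412
(24, 54, 205) slide [-1.9 -0.4 -1.2]
```

Contact at z = 204 mm with 5.5 N. I'll press on in small steps.

Request:
play_rows([
  [0,0,2],
  [0,0,4],
  [0,0,6],
  [0,0,8],
  [0,0,9],
], turn=[0,0,0,0,0], fingers=[0,0,0,0,0])

```text
clock: 15.92
eef_pos: [488.3, 168.1, 194.7]
tool_rot: [-3.135, -0.001, 1.355]
force: [-1.1, -0.0, 4.7]
width: -0.4
```

Request:
play_rows([
  [0,0,2],
  [0,0,4],
  [0,0,5],
], turn=[0,0,0], fingers=[0,0,0])

```text
clock: 16.3
eef_pos: [488.2, 168.1, 189.5]
tool_rot: [-3.135, -0.0, 1.355]
force: [-0.5, 0.7, 4.2]
width: -0.2
```

Request:
play_rows([
  [0,0,1.5],
  [0,0,3],
  [0,0,4],
], turn=[0,0,0], fingers=[0,0,0])

```text
clock: 16.68
eef_pos: [488.2, 168.1, 185.4]
tool_rot: [-3.135, -0.0, 1.354]
force: [-0.3, -0.6, 4.6]
width: 0.5
```

Request:
play_rows([
  [0,0,1],
  [0,0,2],
  [0,0,3],
], turn=[0,0,0], fingers=[0,0,0])

```text
clock: 17.05
eef_pos: [489.3, 168.3, 183.5]
tool_rot: [-3.137, -0.002, 1.354]
force: [-0.8, 0.7, 18.6]
width: 0.0
```

Request:
play_rows([
  [0,0,1],
  [0,0,1.5],
], turn=[0,0], fingers=[0,0])

```text
clock: 17.3
eef_pos: [490.7, 168.4, 183.5]
tool_rot: [-3.14, -0.004, 1.354]
force: [-0.9, -0.7, 18.6]
width: -0.1
```

Solid stop: z stays at 183.5 mm while the force holds at about 19 N. I'll lift off and go over A.

Request:
play_rows([
  [0,0,-15],
  [0,0,-50],
  [0,40,-70],
  [0,90,-70],
  [0,108,-60],
], turn=[0,0,0,0,0], fingers=[0,0,0,0,0])

```text
clock: 17.92
eef_pos: [598.8, 143.7, 243.8]
tool_rot: [3.14, -0.004, 1.353]
force: [-0.3, -0.5, -0.5]
width: -0.4
```

```bash
python3 -c "
from h import *
from fit import atz
goto((25,-55,222))
p,im,d=snap('wrist','w15')
s=ctrl.read_state()['eef_pos'];print(w2px(p,s))"
```

```text
t 17.925 tcp rack [ 26.2 -59.5 243.8] rot [ 3.14  -0.004  1.353] F [-0.3 -0.5 -0.5] w -0.4
yaw err (turn needed) -1.5690173348293115
(25, -55, 222) slide [-1.3 -4.5 21.8]
[315.79720889 260.82671218]
```

View pics/w15.png

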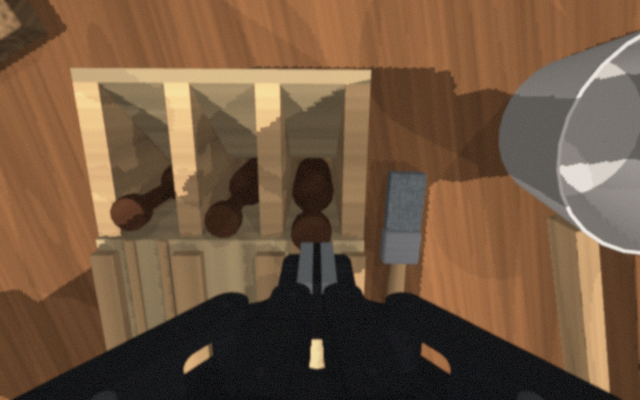

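```bash
python3 -c "
from h import *
from fit import atz
p,im,d=load('w15')
for n,(u,v) in dict(A=(312,224),B=(131,213),done=(223,219)).items():
    z=np.median(d[v-3:v+4,u-3:u+4]);print(n,w2r(px2w(p,u,v,z)).round(1))
print('far rim',w2r(atz(p,312,207,212)))
"
```

```text
A [ 32.2 -57.3 211.7]
B [ 28.6  51.4 182.9]
done [ 25.4  -3.8 184.4]
far rim [ 41.5433632  -57.35337975 212.        ]
```

Request:
play_rows([
  [0,-2,12],
  [0,-3.5,22],
  [0,-3.5,28],
  [0,-3.5,31],
  [0,-3.5,34],
], turn=[0,0,0,0,0], fingers=[0,0,0,0,0])

```text
clock: 18.6
eef_pos: [595.6, 144.4, 208.5]
tool_rot: [3.141, -0.003, 1.353]
force: [-0.8, 0.3, 5.6]
width: 0.6
```

Request:
play_rows([
  [0,0,2],
  [0,0,4],
  [0,0,6],
  [0,0,7],
], turn=[0,0,0,0], fingers=[0,0,0,0])

```text
clock: 19.1
eef_pos: [596.0, 144.5, 202.2]
tool_rot: [3.14, -0.004, 1.353]
force: [0.1, 0.4, 5.1]
width: 0.0
```

Request:
play_rows([
  [0,0,2],
  [0,0,4],
  [0,0,6],
  [0,0,7],
], turn=[0,0,0,0], fingers=[0,0,0,0])

```text
clock: 19.6
eef_pos: [596.3, 144.6, 195.8]
tool_rot: [3.139, -0.004, 1.353]
force: [-0.5, -0.4, 4.7]
width: 0.1
```

Request:
play_rows([
  [0,0,1],
  [0,0,2],
  [0,0,3],
], turn=[0,0,0], fingers=[0,0,0])

```text
clock: 19.98
eef_pos: [596.5, 144.7, 193.2]
tool_rot: [3.138, -0.005, 1.353]
force: [-0.8, -0.4, 4.6]
width: -0.1
```

Request:
play_rows([
  [0,0,1],
  [0,0,2],
  [0,0,3],
], turn=[0,0,0], fingers=[0,0,0])

```text
clock: 20.35
eef_pos: [598.4, 144.7, 192.7]
tool_rot: [3.134, -0.007, 1.353]
force: [-2.4, 0.1, 19.6]
width: -0.2
```

Request:
play_rows([
  [0,0,1],
  [0,0,2],
  [0,0,3],
], turn=[0,0,0], fingers=[0,0,0])

```text
clock: 20.72
eef_pos: [600.9, 144.8, 192.8]
tool_rot: [3.128, -0.01, 1.353]
force: [-0.9, 0.7, 20.8]
width: 0.1
```

A stopped at 192.7 mm with about 20 N. Its travel is only about 20 mm, so I'll confirm the stop with a slightly firmer press.

Request:
play_rows([
  [0,-3,-1],
  [0,-3,2],
  [0,-3,4],
], turn=[0,0,0], fingers=[0,0,0])

```text
clock: 21.1
eef_pos: [602.6, 145.8, 192.4]
tool_rot: [3.118, -0.014, 1.353]
force: [1.1, 0.7, 25.6]
width: 0.1
```

Request:
play_rows([
  [0,0,2],
  [0,0,4],
  [0,0,4.5],
], turn=[0,0,0], fingers=[0,0,0])

```text
clock: 21.48
eef_pos: [607.0, 146.1, 192.3]
tool_rot: [3.109, -0.018, 1.353]
force: [-0.4, 0.1, 26.1]
width: 0.2
```

Request:
play_rows([
  [0,0,-20],
  [0,0,-60],
  [-40,0,-100],
  [-80,0,-105],
  [-80,0,-105],
], turn=[0,0,0,0,0], fingers=[0,0,0,0,0])

```text
clock: 22.1
eef_pos: [585.2, 62.6, 296.2]
tool_rot: [3.108, -0.017, 1.347]
force: [-0.3, 0.2, -0.5]
width: 0.3
```

```bash
python3 -c "
from h import *
goto((25,55,222))
p,im,d=snap('wrist','w16');p,im,d=snap('top','t16')
cv2.imwrite('pics/t16z.png',cv2.resize(im[110:250,210:390],None,fx=4,fy=4))"
```

```text
t 22.1 tcp rack [-55.9 -63.9 296.2] rot [ 3.108 -0.017  1.347] F [-0.3  0.2 -0.5] w 0.3
yaw err (turn needed) -1.5751516144401143
(25, 55, 222) slide [  79.1 -121.7   71.6]
```

View pics/w16.png

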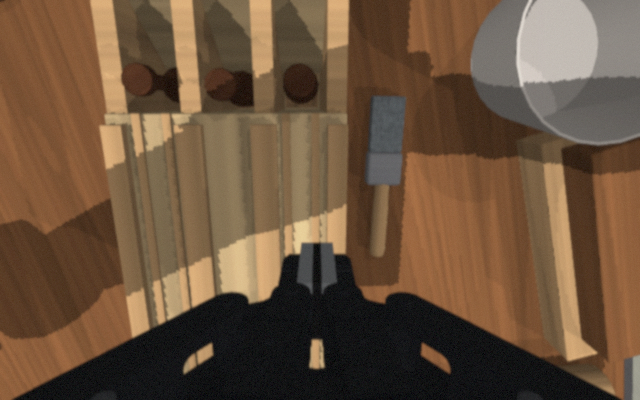

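View pics/t16z.png

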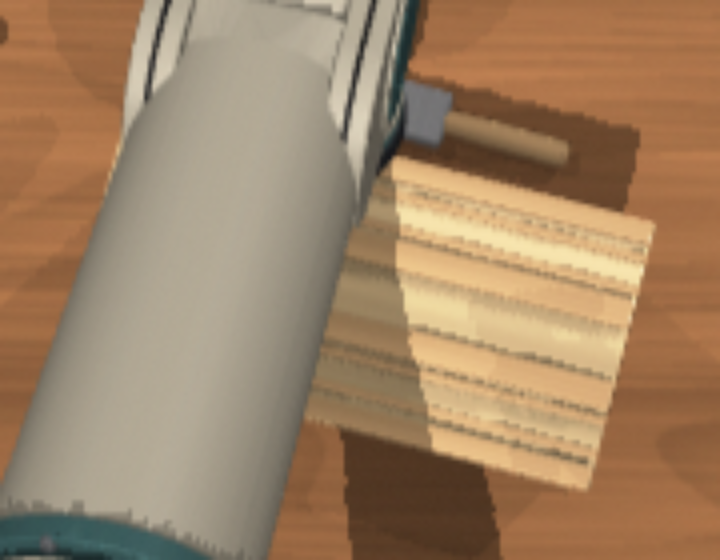

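```bash
python3 -c "
from h import *
p,im,d=load('w16')
for n,(u,v) in dict(A=(299,82),B=(138,79),done=(219,83)).items():
    z=np.median(d[v-3:v+4,u-3:u+4]);print(n,w2r(px2w(p,u,v,z)).round(1))
"
```

```text
A [ 24.4 -56.4 191.9]
B [ 27.1  52.  182.8]
done [ 24.3  -2.3 184.4]
```

```bash
python3 -c "
from cell import ctrl
print(ctrl.finish_job())"
```

```text
the job is handed in; nothing more can be done
None
```

Both pins were pushed over the shelf's edge and dropped foot down into their own sockets. I then pressed each to a solid stop and handed the job in at about 22 s; no verdict was reported.

- **Pressing:** the force jumped from about 5 N to about 19 N and the height stopped changing. I saw at most about 26 N, against the 60 N limit. Pin_b stopped with its head at 183.5 mm and pin_a at 192.7 mm; 26 N did not press it meaningfully deeper.
- **Last wrist picture:** heads at 182.8 mm (b) and 191.9 mm (a). Both are within about 7 mm of their socket axes, so they lean about 0.05 rad at most. The finished pin's head still reads 184.4 mm. The brush lay undisturbed, and the arm was clear of everything.

Some checks were weaker or disagreed:

- **Pin_a's plug:** it travelled only about 20 mm (b about 21.5 mm). That fits only if the plug started near its 6 mm limit or the drop pushed it down a little. The firm stop is the evidence that it is home, because the plug itself cannot be seen.
- **Tool drift:** the tool crept about 10 mm sideways and tilted slightly during the last firm press on pin_a. The pin stayed in place.
- **Pin_a's push:** the fingers' overhang held pin_a level past its balance point, and it tipped once I backed off. I turned the tool a quarter turn for pin_b, which tipped on its own.
- **Camera offset:** wrist readings along the rack's x differed from the overhead fit by 2 to 6 mm.
- **Last overhead picture:** the arm hid the sockets, so the final check rests on the wrist camera alone.

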